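# Clear the press catch tray and reset the blow-off valve

## Task

Get the bench press ready for the next run: first move the two finished steel clamp saddles from the catch tray, which lies in the path of the blow-off air, into the blue tote, without dropping them from a height. Then reset the air valve by its crank handle: wind the wheel clockwise until it is fully closed on its stop, back it off exactly two full turns, and finish still gripping the handle at that setting, so that it cannot creep while the gland is nipped up. Leave the oil bottle, the wrench, the yellow parts bin and the dark foam rack of shafts where they are.

Things in the scene. Friction and masses are not known exactly. Their poses are not given: they have to be found in the camera images.
- casting1: Finished cast clamp saddle, plain steel, about 0.19 kg, lying in the catch tray: a U-shaped block opening upward, 30 mm along its x (the width to grip, flat faces), 50 mm along its y, 28 mm high; base 10 mm thick, two 11 mm legs at the ends of its y. Origin: centre of its underside.
- casting2: The second finished clamp saddle, identical to the first (30 x 50 x 28 mm, origin centre of underside, grip across x), about 0.1 m from it in the same tray.
- tray_floor (a point): Centre of the inner floor of the dark sheet-steel catch tray, 3 mm above the bench. Inside 184 mm along its x by 194 mm along its y; walls 3 mm thick, rim 28 mm above the bench. The saddles lie with their x within about 25 degrees of the tray's x.
- station: The fixed bench press with its chute, catch tray and air valve. Origin on the bench between tray and valve. From it, in its frame: tray centre at x -30, y -95 mm; valve axis at x 0, y +125 mm; chute lip over the tray's +x wall, 34 mm above the bench; behind it the low press, up to 140 mm high, from x +95 mm on; air filter, 137 mm high, at x +200, y +190 mm.
- tote: Open blue plastic tote standing loose on the bench, 300 mm along its x, 200 mm along its y, 75 mm high, walls and floor 4 mm thick, 1.1 kg, empty. Origin: centre of its underside. It stands at the right or the left end of the work area.
- wheel_axis (a point): Point on the upright axis of the valve wheel, at the height of crank_grip (183 mm above the bench). Plain aluminium handwheel on a brass valve: five spokes, rim of 50 mm mean radius in 12 mm round bar (its top 146 mm above the bench), hub nut up to 154 mm. The wheel does not rise as it turns.
- crank_grip (a point): Where to grip the crank handle: a black upright round handle, 22 mm in diameter, 54 mm long, on the wheel's rim 50 mm from the wheel's axis, from 152 to 206 mm above the bench; this point is on the handle's axis, 183 mm above the bench. It revolves freely on its pin, so the hand need not turn as it carries the handle round the circle.
- crank_handle: The crank handle itself (see crank_grip). Origin: centre of its lower end, on the rim; it turns freely about its own upright axis.
- valve_wheel (a joint): Angle of the valve wheel in rad: 0 is fully closed, on the hard stop; it grows as the wheel turns counter-clockwise seen from above (opening), by 6.283 a turn, up to five turns. Clockwise from above closes. It starts between 1 and 5 rad open. Packing friction about 0.12 N m (2 to 4 N at the handle); on the stop the force needed rises steeply past 10 N. It stays where it is left.
- foam_rack: Bystander: dark foam rack 300 x 200 x 28 mm, grooved across, with four turned steel shafts lying in it (up to 47 mm high). Origin: centre of its underside. It stands at the end of the work area that the tote does not take. Leave alone.
- oil_bottle: Bystander: grey bottle, 60 mm in diameter, 150 mm high. Origin: centre of its underside. Leave alone.
- wrench: Bystander: open-ended wrench about 150 mm long lying on the bench between the robot and the valve. Origin: centre of its underside. Leave alone.
- parts_bin: Bystander: yellow plastic bin 120 x 80 x 60 mm with small steel parts, 0.9 kg. Origin: centre of its underside. Leave alone.
Mind the look-alikes: they are no part of the job. What is shaped like the casting2 but red or turquoise is not meant.

How it is judged:
By the outcome, as a careful person would: the job done as asked, in the order asked, and still so for the second after the job is handed in, while the arm keeps its last pose, push and grip.
It also fails if it takes over 72 s, if anything falls off the work surface, if the arm or the gripper's body presses on something with over 40 N, if the wrist force passes 120 N, or if a joint passes its speed limit or range.

## Robot

A 6-joint arm with a two-finger parallel gripper is mounted at the origin on the work surface. World frame = base frame: x ahead of the robot, y to its left, z up, the work surface at z = 0. Lengths are in mm, angles in rad, forces in N, time in s.
With the tool pointing down it reaches from about 350 to 925 mm from the base axis. Payload 6.4 kg.
Tool frame: the origin (TCP) lies between the finger pads, 19 mm behind the fingertips; this is the grasp point; x points along the fingers, y is the direction in which the jaws open and shut, and the axes are right-handed (so a half turn about x gives the same grasp; the last joint's range is limited). The gripper opens to 85 mm and grips with 20 to 120 N. Pads are 22 mm wide; open, the fingers measure 114 mm over their backs; the gripper's body (76 mm by 85 mm) begins 54 mm behind the grasp point. The pads swing forward as they close: fully open they stand 13 mm farther back than shut.
Start: joints at [1.14, 0.245, 1.558, -0, 1.339, -0.174], TCP at [165.088, 628.697, 249.99] pointing down, gripper open.
Joint ranges: [-3.13, 3.13], [-1.02, 2.26], [0.13, 2.54], [-0.95, 4.09], [0.21, 2.88], [-2.74, 2.74]. Speed limits (rad/s): [2.57, 2.57, 3.14, 3.14, 3.14, 3.14].

## Interface

Orientations are given as a 3x3 rotation matrix whose columns are the frame's x, y, z axes.
In Python, from station import r gives the robot as it stands.
- The arm moves only by the tool jog_arm, never from a script. Its argument "increments" is a list of rows, each a list of 3 entries, a list of its own where there are three numbers: the opening, from -1 (shut) to 1 (fully open), then the shift along the tool's x, y, z in mm, then the turn about the tool's x in rad. A call has 1 to 10 rows; each row shifts and turns the commanded pose from where the row before left it, along the tool's axes as they then stand; what a row does not reach is not made up. A row lasts 1/8 s, in which the tool goes at most 62.5 mm and 10.7 degrees, less where a joint would pass 70% of its speed; a pose out of reach is approached as far as the arm can. A call with a gripper value outside its range is refused whole. The fingers move at their own pace and stop on an object; the grip force is fixed at half the most. Time passes only in rows, so rows that do not move let the fingers close. It gives the time, the measured TCP pose, the force and the opening at its end, in the units of the state.
- r.read_state(): the state, without advancing time (a new reading comes with each control period).
- r.snapshot(name): name is "scene" or "top"; returns the picture (400x640x3 uint8, blue, green, red); there is no depth.
- r.calibration(name): a dict with "fx", "fy", "cx", "cy" (pixels), "rvec" (rotation vector, rad) and "tvec" (3), from world to camera coordinates, as OpenCV has them. Camera axes: x right, y down, z forward; pixel columns grow to the right and rows downward; lengths in mm; the calibration is good to about 2 mm. A picture is of the moment at which its call begins. calibration takes no time and is no camera call.
- r.finish_job(): hands the job in, once; it reports no verdict.
Trained networks look in the newest picture that a camera, given by its name, has taken for a name from the list of things; names that differ only in an ending like _2 or _b are one class to them, and where a whole thing is asked for, a point or a joint stands for the part that bears it (a point fixed in the world has none). Each returns a list of dicts, best first, with "p" (0 to 1); they miss things now and then, are a little off and sometimes report something else, mostly with a low value. They report only what shows in the picture. A call takes as long as a camera call. They do not tell look-alikes from the thing itself.
- r.boxes_of(camera, name): "box" ([left, top, right, bottom] in pixels, round what is visible of it).
- r.trace(camera, name): "region" (400x640 bool, what is visible of it) and "box" ([left, top, right, bottom] in pixels, round what is visible of it).
- r.place_of(camera, name): "at" ([column, row] in pixels: a listed point, or the origin of a listed thing).
The state is a dict: "clock": time; "q": joint angles; "joint_vel": joint speeds; "effort": joint torques, N m; "tcp_pos": TCP position; "orientation": TCP orientation; "ft_force": force on the tool from outside, world axes, zero at the start; "moment": the same for the moment, N m; "grip_width": finger opening in mm.
Only numpy, scipy, OpenCV 4.12 (cv2) and the standard library are available. Lean on these libraries where they do the work, as an engineer would, in place of code of your own. Each camera call takes 0.05 s, during which the arm holds its last target. There are 200 camera calls.

## Working session

There is one attempt and no reset: what is moved stays moved. The work goes in short steps, Python scripts to look and compute and a tool call to move; the robot and the scene stay as the last step left them, time stands still between calls to the robot, and variables do not carry over. Pictures are saved under pics/ and viewed, about 8 in all and at most 12, crops included, and the job is handed in when it is done.

Besides the shell and the picture viewer there is one more tool, called after ">>>" as name(argument=value, ...) on one line, values as JSON. jog_arm: Moves the arm, as the interface text tells. Its arguments: {"type":"object","properties":{"increments":{"type":"array"}},"required":["increments"]}

```bash
mkdir -p pics; cat > h.py <<'E'
import numpy as np, cv2
from station import r
def cam(n):
    c=r.calibration(n);K=np.array([[c['fx'],0,c['cx']],[0,c['fy'],c['cy']],[0,0,1.]])
    R=cv2.Rodrigues(np.array(c['rvec'],float))[0];t=np.array(c['tvec'],float).ravel();return K,R,t
def ray(n,px,z):
    K,R,t=cam(n);d=R.T@np.linalg.inv(K)@np.array([px[0],px[1],1.]);o=-R.T@t
    return o+d*(z-o[2])/d[2]
def proj(n,P):
    K,R,t=cam(n);p=K@(R@np.array(P,float)+t);return p[:2]/p[2]
E
python3 - <<'E'
from h import *
a=r.snapshot("scene");b=r.snapshot("top")
cv2.imwrite("pics/a.png",a);cv2.imwrite("pics/b.png",b)
s=r.read_state();print({k:np.round(v,3).tolist() for k,v in s.items()})
for c in("scene","top"):
  K,R,t=cam(c);print(c,(-R.T@t).round(),K[0,0])
  for n,z in(("casting1",3),("tray_floor",3),("station",0),("tote",0),("wheel_axis",183),("crank_grip",183),("crank_handle",152),("foam_rack",0),("oil_bottle",0),("wrench",0),("parts_bin",0)):
    for d in r.place_of(c,n)[:5]:
      if d['p']>.2: print(n,round(d['p'],2),np.round(d['at'],1),ray(c,d['at'],z).round(1))
E
```

```text
{'clock': 0.1, 'q': [1.14, 0.246, 1.559, -0.0, 1.339, -0.174], 'joint_vel': [-0.002, -0.0, -0.002, 0.0, 0.0, -0.001], 'effort': [0.0, -43.066, -32.713, -0.0, 0.003, 0.0], 'tcp_pos': [164.874, 628.236, 248.973], 'orientation': [[-0.001, 0.254, 0.967], [-0.002, 0.967, -0.254], [-1.0, -0.002, -0.0]], 'ft_force': [0.365, 0.676, 0.29], 'moment': [-0.033, -0.05, -0.006], 'grip_width': 85.691}
scene [1017. -406.  798.] 373.3381654184253
casting1 0.85 [292.7 245.6] [ 498.  -100.9    3. ]
casting1 0.69 [291.5 195.5] [342.9   1.9   3. ]
casting1 0.62 [258.4 206.8] [ 322.2 -100.1    3. ]
casting1 0.6 [325.5 233.9] [520.1  -8.2   3. ]
tray_floor 0.76 [306.8 239.1] [503.4 -58.8   3. ]
tray_floor 0.43 [382.8 158.5] [385.9 338.8   3. ]
station 0.77 [337.9 227.8] [522.3  33.7   0. ]
tote 0.91 [174.7 303.4] [ 465.3 -412.4    0. ]
wheel_axis 0.72 [379.4 157.1] [519.4 167.  183. ]
crank_grip 0.52 [364.5 162.3] [511.2 122.8 183. ]
crank_handle 0.61 [366.3 173.8] [522.3 122.3 152. ]
foam_rack 0.82 [415.4 163.6] [467.7 408.    0. ]
oil_bottle 0.96 [457.  220.2] [706.8 317.2   0. ]
wrench 0.48 [346.9 183.5
[... 294 characters left out ...]
 -92.4   3. ]
casting1 0.53 [358.8 218.1] [ 504.9 -111.4    3. ]
casting1 0.26 [259.6 258.6] [398.5 153.2   3. ]
tray_floor 0.92 [338.3 220.9] [497.7 -56.2   3. ]
station 0.85 [301.6 210.6] [526.8  42.2   0. ]
tote 0.86 [468.5 236.6] [ 453.3 -404.1    0. ]
tote 0.22 [449.1 148.4] [ 698.2 -365.6    0. ]
wheel_axis 0.56 [249.4 202.8] [515.7 158.6 183. ]
crank_grip 0.61 [266.1 203.9] [512.9 119.6 183. ]
crank_handle 0.58 [272.4 207.8] [508.9 107.6 152. ]
foam_rack 0.74 [164.8 235.5] [462.  407.2   0. ]
foam_rack 0.57 [258.8 261. ] [392.5 155.6   0. ]
oil_bottle 0.97 [197.6 147.1] [706.3 328.7   0. ]
wrench 0.84 [258.2 257.9] [400.6 157.3   0. ]
parts_bin 0.8 [449.5 147.7] [ 700.2 -366.8    0. ]
```

View pics/a.png

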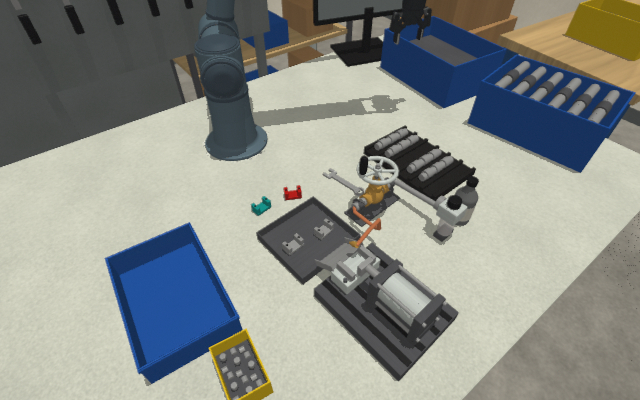

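View pics/b.png

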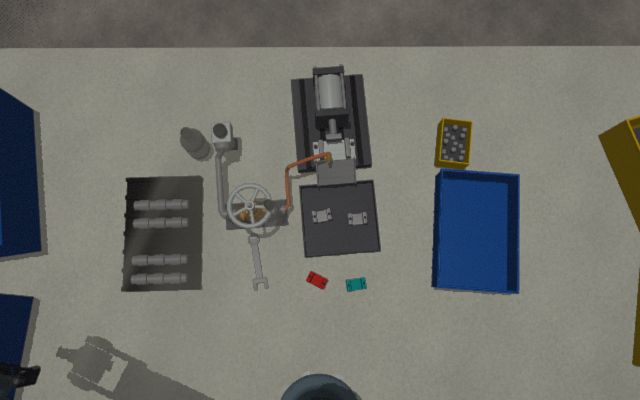

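Four saddle-shaped things: steel at top (320,214) and (358,218) in the tray; red at (317,280) and turquoise at (356,284) on the bench are look-alikes. The plain steel pair in the tray is meant. I'll confirm that in an enlarged crop and measure the yaw.

```bash
python3 - <<'E'
from h import *
b=cv2.imread("pics/b.png");a=cv2.imread("pics/a.png")
c1=cv2.resize(b[150:300,215:390],None,fx=4.5,fy=4.0*1.125,interpolation=cv2.INTER_CUBIC)[:600]
c2=cv2.resize(a[140:290,250:410],None,fx=3.75,fy=3.75,interpolation=cv2.INTER_CUBIC)
cv2.imwrite("pics/c.png",c1[:, :800]);cv2.imwrite("pics/d.png",c2)
r.snapshot("top")
for n in("casting1","tray_floor","tote"):
  for d in r.trace("top",n)[:4]:
    m=d['region'].astype(np.uint8);k=cv2.findContours(m,0,1)[0]
    k=max(k,key=cv2.contourArea);z=28 if n=="casting1" else 75 if n=="tote" else 28
    q=cv2.boxPoints(cv2.minAreaRect(k));Q=np.array([ray("top",p,z)[:2] for p in q])
    e=[Q[1]-Q[0],Q[2]-Q[1]]
    print(n,round(d['p'],2),np.round(d['box']),Q.mean(0).round(1),[(round(np.hypot(*v)),round(np.degrees(np.arctan2(v[1],v[0])),1)) for v in e])
E
```

```text
casting1 0.75 [343. 277. 367. 290.] [330.9 -96.9] [(54, np.float64(-83.4)), (32, np.float64(-174.2))]
casting1 0.73 [306. 274. 326. 288.] [342.6   3. ] [(30, np.float64(-27.0)), (50, np.float64(-116.8))]
casting1 0.55 [314. 209. 327. 223.] [509.3 -12.3] [(50, np.float64(-78.9)), (33, np.float64(-169.5))]
tray_floor 0.62 [210.  67. 378. 257.] [657.9  64.6] [(440, np.float64(-84.3)), (527, np.float64(-176.0))]
tote 0.88 [433. 173. 521. 292.] [ 463.3 -403. ] [(312, np.float64(-5.6)), (230, np.float64(-93.3))]
```

View pics/c.png

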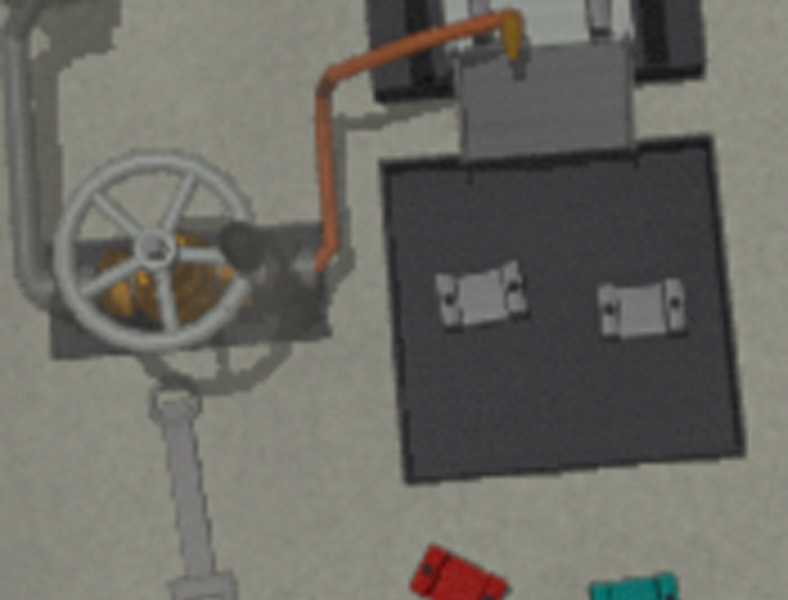

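View pics/d.png

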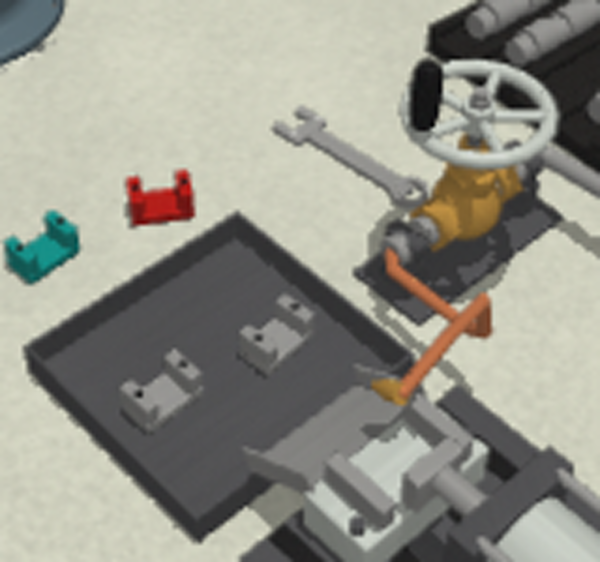

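Crop confirms it: the two plain steel saddles lie in the dark tray, red and turquoise lie outside it, and the handle sits on the wheel's tray side. Next I'll fit the poses of the saddles, tray, wheel and handle.

```bash
python3 - <<'E'
from h import *
from scipy.optimize import least_squares
b=cv2.imread("pics/b.png");a=cv2.imread("pics/a.png")
def msk(im,x0,y0,x1,y1,th):
    g=cv2.cvtColor(im,6);m=np.zeros_like(g);m[y0:y1,x0:x1]=(g[y0:y1,x0:x1]>th);return m
# silhouette fit of saddle (convex-ish) in both views
bx=np.array([[x,y,z] for x in(-15,15) for y in(-25,25) for z in(0,28)],float)
def sil(n,p):
    c,s=np.cos(p[2]),np.sin(p[2]);R=np.array([[c,-s,0],[s,c,0],[0,0,1]])
    P=bx@R.T+[p[0],p[1],3];pp=np.array([proj(n,q) for q in P])
    return cv2.convexHull(pp.astype(np.float32))
from scipy.optimize import minimize
S=4
def cost(p,targets):
    tot=0
    for n,(h,off) in targets.items():
        k=((sil(n,p)-off+.5)*S).round().astype(np.int32);m=np.zeros(h.shape,np.uint8);cv2.fillConvexPoly(m,k,1)
        tot+=(m!=h).sum()/h.sum()
    return tot
for nm,rt,rs,g in(("A",(308,202,334,230),(312,216,338,243),(512,-12,.18)),("B",(345,206,373,230),(278,230,306,257),(503,-108,.06))):
    T={}
    for n,im,q in(("top",b,rt),("scene",a,rs)):
        gg=cv2.cvtColor(im,6);x0,y0,x1,y1=q
        m=(gg[y0:y1,x0:x1]>90).astype(np.uint8);ks=cv2.findContours(m,0,2)[0];k=np.vstack([c for c in ks if cv2.contourArea(c)>4])
        h=np.zeros(((y1-y0)*S,(x1-x0)*S),np.uint8);cv2.fillConvexPoly(h,((cv2.convexHull(k)+.5)*S).astype(np.int32),1)
        h=cv2.dilate(h,np.ones((3,3)));T[n]=(h,np.array([x0,y0]))
    for sub in(T,{"top":T["top"]},{"scene":T["scene"]}):
        o=minimize(cost,g,args=(sub,),method="Nelder-Mead",options=dict(initial_simplex=np.array(g)+np.array([[0,0,0],[8,0,0],[0,8,0],[0,0,.15]])))
        print(nm,list(sub),o.x[:2].round(1),np.degrees(o.x[2]).round(1),round(o.fun,3))
c=[(380,162),(712,137),(746,455),(407,483)]
C=np.array([ray("top",(215+(x+.5)/4.5-.5,150+(y+.5)/4.5-.5),28)[:2] for x,y in c]);print("tray",C.round(1).tolist(),C.mean(0))
t=C.mean(0)
for y in(4,5,6):
    y=np.radians(y);print("valve",t+np.array([[np.cos(y),-np.sin(y)],[np.sin(y),np.cos(y)]])@[30,220])
# rim from outer extremes in top crop: x 53..258, y 150..350 ; z=140
print("wheel rim ctr",ray("top",(215+155/4.5-.4,150+250/4.5-.4),140))
print("hub",ray("top",(215+155/4.5-.4,150+248/4.5-.4),154),ray("scene",(250+480/3.75-.4,140+102/3.75-.4),154))
# handle black blob
for n,im,q in(("top",b,(258,194,280,216)),("scene",a,(354,150,372,178))):
    x0,y0,x1,y1=q;m=(im[y0:y1,x0:x1].max(2)<45).astype(np.uint8);L,lab,st,ce=cv2.connectedComponentsWithStats(m)
    i=1+np.argmax(st[1:,4]);print(n,st[i],ce[i]+[x0,y0],ray(n,ce[i]+[x0,y0],179).round(1))
E
```

```text
A ['top', 'scene'] [510.7  -9.4] 11.5 0.301
A ['top'] [512.1 -10.7] 8.1 0.113Traceback (most recent call last):
  File "<stdin>", line 28, in <module>
    res = _minimize_neldermead(fun, x0, args, callback, bounds=bounds,
                               **options)
    fxcc = func(xcc)
    fx = function(np.copy(x), *(wrapper_args + args))
  File "<stdin>", line 17, in cost
  File "<stdin>", line 10, in sil
  File "h.py", line 10, in proj
    K,R,t=cam(n);p=K@(R@np.array(P,float)+t);return p[:2]/p[2]
          ~~~^^^
  File "h.py", line 4, in cam
    c=r.calibration(n);K=np.array([[c['fx'],0,c['cx']],[0,c['fy'],c['cy']],[0,0,1.]])
ValueError: time passes only in moves, steps and waits
```

```bash
sed -i 's/^def cam/import functools\n@functools.cache\ndef cam/' h.py; cat > fit.py <<'E'
from h import *
from scipy.optimize import minimize
bx=np.array([[x,y,z] for x in(-15,15) for y in(-25,25) for z in(0,28)],float);S=4
def sil(n,p):
    c,s=np.cos(p[2]),np.sin(p[2]);R=np.array([[c,-s,0],[s,c,0],[0,0,1]])
    return cv2.convexHull(np.array([proj(n,q) for q in bx@R.T+[p[0],p[1],3]]).astype(np.float32))
def cost(p,T):
    tot=0
    for n,(h,off) in T.items():
        m=np.zeros(h.shape,np.uint8);cv2.fillConvexPoly(m,((sil(n,p)-off+.5)*S).round().astype(np.int32),1);tot+=(m!=h).sum()/h.sum()
    return tot
E
python3 - <<'E'
from fit import *
b=cv2.imread("pics/b.png");a=cv2.imread("pics/a.png")
for nm,rt,rs,g in(("A",(308,202,334,230),(312,216,338,243),(512,-12,.18)),("B",(345,206,373,230),(278,230,306,257),(503,-108,.06))):
    T={}
    for n,im,q in(("top",b,rt),("scene",a,rs)):
        gg=cv2.cvtColor(im,6);x0,y0,x1,y1=q
        m=cv2.resize(gg[y0:y1,x0:x1],None,fx=S,fy=S,interpolation=1)>90;m=m.astype(np.uint8)
        ks=cv2.findContours(m,0,2)[0];k=max(ks,key=cv2.contourArea)
        h=np.zeros_like(m);cv2.fillConvexPoly(h,cv2.convexHull(k),1);T[n]=(h,np.array([x0,y0]))
    for sub in(T,{"top":T["top"]},{"scene":T["scene"]}):
        o=minimize(cost,g,args=(sub,),method="Nelder-Mead",options=dict(maxfev=150,initial_simplex=np.array(g)+np.array([[0,0,0],[8,0,0],[0,8,0],[0,0,.15]])))
        print(nm,list(sub),o.x[:2].round(1),np.degrees(o.x[2]).round(1),round(o.fun,3))
c=[(380,162),(712,137),(746,455),(407,483)]
C=np.array([ray("top",(215+(x+.5)/4.5-.5,150+(y+.5)/4.5-.5),28)[:2] for x,y in c]);t=C.mean(0);print("tray",C.round(1).tolist(),t)
for y in(4,5,6):
    y=np.radians(y);print("valve",t+np.array([[np.cos(y),-np.sin(y)],[np.sin(y),np.cos(y)]])@[30,220])
print("rim",ray("top",(215+155/4.5-.4,150+250/4.5-.4),140))
print("hub",ray("top",(215+155/4.5-.4,150+248/4.5-.4),154),ray("scene",(250+480/3.75-.4,140+102/3.75-.4),154))
for n,im,q in(("top",b,(258,194,280,216)),("scene",a,(354,150,372,178))):
    x0,y0,x1,y1=q;m=(im[y0:y1,x0:x1].max(2)<45).astype(np.uint8);L,lab,st,ce=cv2.connectedComponentsWithStats(m)
    i=1+np.argmax(st[1:,4]);print(n,st[i],ce[i]+[x0,y0],ray(n,ce[i]+[x0,y0],179).round(1))
E
```

```text
A ['top', 'scene'] [509.5  -8.8] 10.4 0.494
A ['top'] [510.2 -10.7] 16.0 0.332
A ['scene'] [509.5  -6.9] 10.7 0.104
B ['top', 'scene'] [ 500.9 -101.5] 2.5 0.687
B ['top'] [502.1 -92.8] 0.2 0.441
B ['scene'] [ 500.8 -100.5] 5.0 0.089
tray [[589.7, 48.1], [603.6, -149.0], [414.9, -163.6], [400.2, 32.6]] [502.09414896 -57.9885554 ]
valve [516.67464625 163.56822987]
valve [512.8057265  163.78895046]
valve [508.93354391 163.94211548]
rim [517.81134609 165.1610467  140.        ]
hub [516.40162396 163.29003019 154.        ] [521.77598004 162.64883222 154.        ]Traceback (most recent call last):
  File "<stdin>", line 21, in <module>
    return _wrapfunc(a, 'argmax', axis=axis, out=out, **kwds)
    return bound(*args, **kwds)
ValueError: attempt to get argmax of an empty sequence
```

Poses used: saddle A (510,-9), yaw 10.5°; B (502,-103), yaw about 4°. Tray centre is (502,-58) and valve axis about (516,163). I'll grip 10 mm off centre along y so that the pads reach a leg. Moving above A.

>>> jog_arm(increments=[[1,[0,0,0],0.1616],[1,[0,0,0],0.1616],[1,[0,0,0],0.1616],[1,[0,0,0],0.1616],[1,[0,0,0],0.1616],[1,[0,0,0],0.1616],[1,[0,0,0],0.1616],[1,[0,17.2,53.8],0],[1,[0,17.2,53.8],0],[1,[0,17.2,53.8],0]])

```text
clock: 2.65
tcp_pos: [245.7, 477.9, 250.1]
orientation: [[0.0, 0.983, 0.182], [0.0, 0.182, -0.983], [-1.0, 0.0, -0.0]]
ft_force: [1.5, -0.6, 0.8]
grip_width: 85.5
```

>>> jog_arm(increments=[[1,[0,17.2,53.8],0],[1,[0,17.2,53.8],0],[1,[0,17.2,53.8],0],[1,[0,17.2,53.8],0],[1,[0,17.2,53.8],0],[1,[0,17.2,53.8],0],[1,[0,17.2,53.8],0],[1,[0,17.2,53.8],0],[1,[0,17.2,53.8],0],[1,[0,17.2,53.8],0]])

```text
clock: 3.9
tcp_pos: [512.8, -20.3, 250.4]
orientation: [[0.001, 0.983, 0.181], [-0.0, 0.181, -0.983], [-1.0, 0.001, 0.0]]
ft_force: [0.6, 0.8, -0.2]
grip_width: 85.6
```

>>> jog_arm(increments=[[1,[40,0,0],0],[1,[40,0,0],0],[1,[20,0,0],0],[1,[0,0,0],0]])

```text
clock: 4.4
tcp_pos: [510.9, -18.2, 148.4]
orientation: [[-0.004, 0.983, 0.182], [0.001, 0.182, -0.983], [-1.0, -0.004, -0.002]]
ft_force: [0.3, 1.2, -0.6]
grip_width: 85.4
```

>>> jog_arm(increments=[[1,[40,0,0],0],[1,[40,0,0],0],[1,[25,0,0],0],[1,[10,0,0],0],[1,[6,0,0],0],[1,[0,0,0],0]])

```text
clock: 5.15
tcp_pos: [512.9, -18.6, 29.9]
orientation: [[0.002, 0.983, 0.182], [-0.0, 0.182, -0.983], [-1.0, 0.001, 0.001]]
ft_force: [-0.0, -0.8, 0.1]
grip_width: 85.6
```

```bash
python3 - <<'E'
from h import *
s=r.snapshot("scene");t=r.snapshot("top")
i=np.hstack([cv2.resize(s[185:305,240:360],(400,400),interpolation=2),cv2.resize(t[160:280,280:400],(400,400),interpolation=2)])
cv2.imwrite("pics/e.png",i)
E
```

```text
(no output)
```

View pics/e.png

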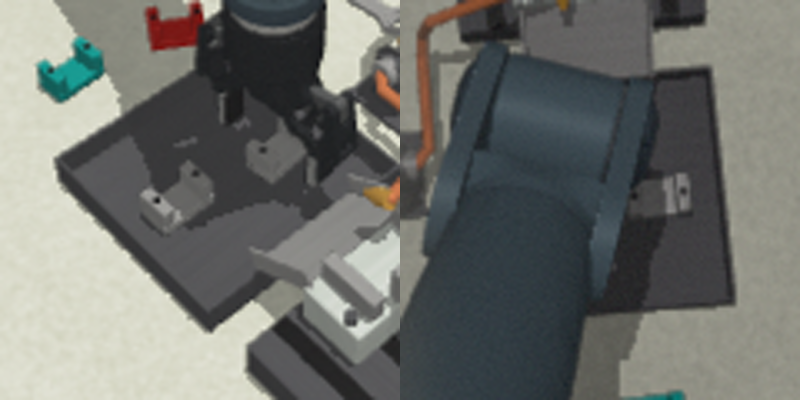

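The fingers straddle saddle A (left panel, about (265,150)), and B is clear at (180,195). I'll lower 3 mm, close and lift slightly.

>>> jog_arm(increments=[[1,[3,0,0],0],[-1,[0,0,0],0],[-1,[0,0,0],0],[-1,[0,0,0],0],[-1,[0,0,0],0],[-1,[0,0,0],0],[-1,[0,0,0],0]])

```text
clock: 6.12
tcp_pos: [512.5, -18.5, 26.4]
orientation: [[0.001, 0.983, 0.182], [-0.0, 0.182, -0.983], [-1.0, 0.001, 0.0]]
ft_force: [0.3, -0.7, 3.3]
grip_width: 28.3
```

>>> jog_arm(increments=[[-1,[-6,0,0],0],[-1,[-25,0,0],0],[-1,[-50,0,0],0],[-1,[-50,0,0],0],[-1,[0,0,0],0]])

```text
clock: 6.75
tcp_pos: [514.6, -18.9, 161.3]
orientation: [[0.008, 0.983, 0.182], [-0.002, 0.182, -0.983], [-1.0, 0.008, 0.004]]
ft_force: [0.4, -0.2, -1.9]
grip_width: 28.5
```

>>> jog_arm(increments=[[-1,[0,-10.9,50.4],0],[-1,[0,-10.9,50.4],0],[-1,[0,-10.9,50.4],0],[-1,[0,-10.9,50.4],0],[-1,[0,-10.9,50.4],0],[-1,[0,-10.9,50.4],0],[-1,[0,-10.9,50.4],0],[-1,[0,0,0],0]])

```text
clock: 7.75
tcp_pos: [499.7, -381.6, 154.8]
orientation: [[-0.002, 0.984, 0.178], [0.002, 0.178, -0.984], [-1.0, -0.002, -0.002]]
ft_force: [-0.0, 0.1, -2.7]
grip_width: 28.9
```

>>> jog_arm(increments=[[-1,[40,0,0],0],[-1,[40,0,0],0],[-1,[25,0,0],0],[-1,[15,0,0],0],[-1,[0,0,0],0]])

```text
clock: 8.38
tcp_pos: [500.4, -377.6, 35.3]
orientation: [[-0.002, 0.983, 0.182], [0.003, 0.182, -0.983], [-1.0, -0.002, -0.003]]
ft_force: [-0.6, -0.2, -1.2]
grip_width: 28.4
```

```bash
python3 - <<'E'
from h import *
s=r.snapshot("scene")
cv2.imwrite("pics/f.png",cv2.resize(s[170:400,60:360],None,fx=2,fy=2,interpolation=2))
print(r.read_state()['tcp_pos'])
E
```

```text
[ 501.18468313 -378.63272727   36.77577144]
```

View pics/f.png

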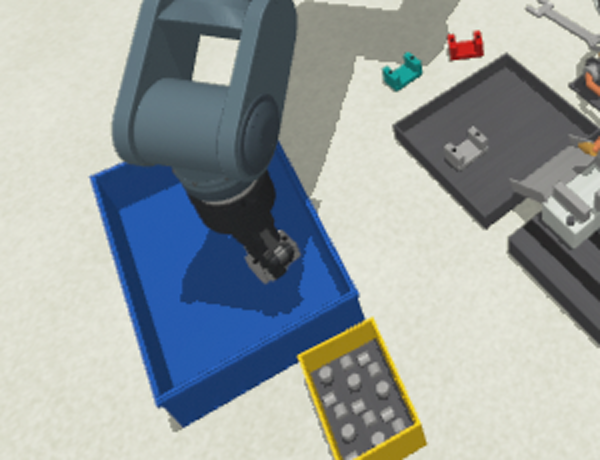

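The saddle is in the fingers inside the tote (about (265,265)), with B still in the tray (465,148). Lowering to the floor and releasing.

>>> jog_arm(increments=[[-1,[4,0,0],0],[-1,[2,0,0],0],[-1,[2,0,0],0],[-1,[0,0,0],0]])

```text
clock: 8.93
tcp_pos: [501.2, -379.2, 29.0]
orientation: [[-0.0, 0.983, 0.182], [0.0, 0.182, -0.983], [-1.0, -0.0, -0.0]]
ft_force: [-0.1, 0.5, -1.7]
grip_width: 27.7
```

>>> jog_arm(increments=[[-1,[1.5,0,0],0],[-1,[0,0,0],0],[0.1,[0,0,0],0],[0.1,[0,0,0],0],[0.1,[0,0,0],0],[0.1,[-5,0,0],0],[1,[-25,0,0],0],[1,[-50,0,0],0],[1,[-50,0,0],0],[1,[0,0,0],0.113]])

```text
clock: 10.18
tcp_pos: [503.5, -381.6, 164.0]
orientation: [[0.007, 0.998, 0.067], [-0.008, 0.067, -0.998], [-1.0, 0.007, 0.009]]
ft_force: [0.1, 0.3, -0.4]
grip_width: 85.4
```

>>> jog_arm(increments=[[1,[0,3.3,-47.6],0],[1,[0,3.3,-47.6],0],[1,[0,3.3,-47.6],0],[1,[0,3.3,-47.6],0],[1,[0,3.3,-47.6],0],[1,[0,3.3,-47.6],0],[1,[0,0,0],0],[1,[0,0,0],0]])

```text
clock: 11.18
tcp_pos: [501.3, -93.2, 158.0]
orientation: [[0.001, 0.998, 0.07], [-0.001, 0.07, -0.998], [-1.0, 0.001, 0.001]]
ft_force: [0.6, -0.1, -0.6]
grip_width: 85.4
```

```bash
python3 - <<'E'
from h import *
s=r.snapshot("scene");t=r.snapshot("top")
i=np.hstack([cv2.resize(s[215:305,120:240],(400,300),interpolation=2),cv2.resize(s[200:290,250:370],(400,300),interpolation=2)])
i=np.vstack([i,np.hstack([cv2.resize(t[170:290,400:560],(400,300),interpolation=2),cv2.resize(t[180:270,290:410],(400,300),interpolation=2)])])
cv2.imwrite("pics/g.png",i)
E
```

```text
(no output)
```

View pics/g.png

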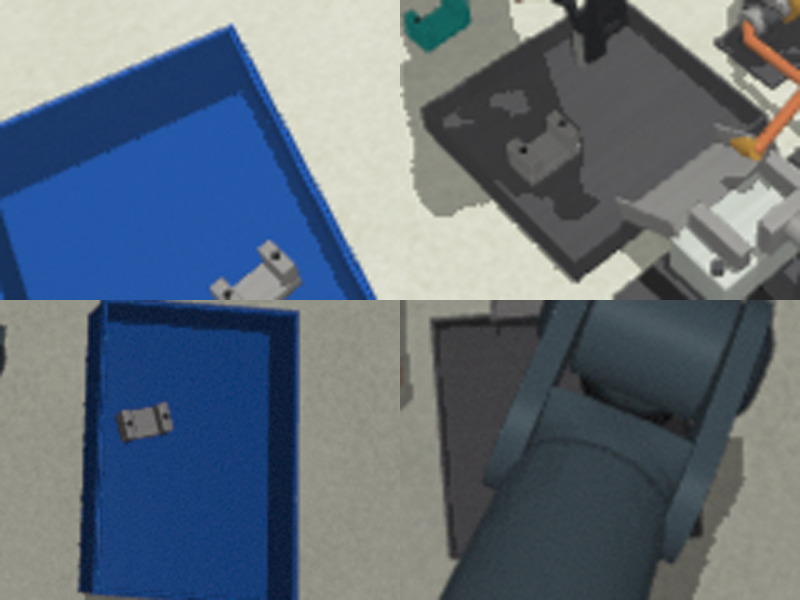

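Saddle A stands upright in the tote (lower left panel, (145,422)), and B is unmoved in the tray (upper right, (545,145)). Descending on B.

>>> jog_arm(increments=[[1,[40,0,0],0],[1,[40,0,0],0],[1,[30,0,0],0],[1,[13,0,0],0],[1,[8,0,0],0],[1,[0,0,0],0],[-1,[0,0,0],0],[-1,[0,0,0],0],[-1,[0,0,0],0],[-1,[0,0,0],0]])

```text
clock: 12.52
tcp_pos: [501.6, -93.1, 27.2]
orientation: [[0.001, 0.998, 0.07], [-0.0, 0.07, -0.998], [-1.0, 0.001, 0.0]]
ft_force: [-0.5, 0.2, 4.2]
grip_width: 28.7
```

>>> jog_arm(increments=[[-1,[0,0,0],0],[-1,[0,0,0],0],[-1,[-6,0,0],0],[-1,[-25,0,0],0],[-1,[-50,0,0],0],[-1,[-50,0,0],0],[-1,[0,0,0],0]])

```text
clock: 13.4
tcp_pos: [503.5, -93.9, 161.8]
orientation: [[0.008, 0.998, 0.07], [-0.004, 0.07, -0.998], [-1.0, 0.008, 0.004]]
ft_force: [0.7, -0.7, -2.2]
grip_width: 28.5
```

>>> jog_arm(increments=[[-1,[0,-16.4,45.7],0],[-1,[0,-16.4,45.7],0],[-1,[0,-16.4,45.7],0],[-1,[0,-16.4,45.7],0],[-1,[0,-16.4,45.7],0],[-1,[0,-16.4,45.7],0],[-1,[0,-16.4,45.7],0],[-1,[0,0,0],0],[-1,[40,0,0],0],[-1,[40,0,0],0]])

```text
clock: 14.65
tcp_pos: [408.5, -418.4, 75.2]
orientation: [[-0.001, 0.998, 0.07], [0.002, 0.07, -0.998], [-1.0, -0.001, -0.002]]
ft_force: [0.4, 0.2, -2.2]
grip_width: 28.3
```

>>> jog_arm(increments=[[-1,[25,0,0],0],[-1,[15,0,0],0],[-1,[4,0,0],0],[-1,[2,0,0],0],[-1,[0,0,0],0]])

```text
clock: 15.28
tcp_pos: [409.3, -420.6, 32.5]
orientation: [[0.001, 0.998, 0.07], [-0.001, 0.07, -0.998], [-1.0, 0.001, 0.002]]
ft_force: [0.3, -0.3, -2.9]
grip_width: 28.6
```

>>> jog_arm(increments=[[-1,[2,0,0],0],[-1,[2,0,0],0],[-1,[0,0,0],0],[0.1,[0,0,0],0],[0.1,[0,0,0],0],[0.1,[0,0,0],0],[0.1,[-5,0,0],0],[0.2,[-30,0,0],0],[0.2,[-50,0,0],0],[0.2,[-60,0,0],0.07]])

```text
clock: 16.52
tcp_pos: [408.3, -419.3, 173.3]
orientation: [[-0.001, 1.0, -0.002], [0.002, -0.002, -1.0], [-1.0, -0.001, -0.002]]
ft_force: [0.0, -1.1, 0.1]
grip_width: 51.1
```

>>> jog_arm(increments=[[0.2,[-60,0,0],0],[0.2,[-25,0,0],0],[0.2,[0,0,0],0]])

```text
clock: 16.9
tcp_pos: [409.6, -421.0, 260.5]
orientation: [[0.003, 1.0, -0.0], [-0.005, -0.0, -1.0], [-1.0, 0.003, 0.005]]
ft_force: [0.9, 0.6, -0.9]
grip_width: 51.1
```

```bash
python3 - <<'E'
from h import *
from scipy.optimize import least_squares
P={}
s=r.snapshot("scene");t=r.snapshot("top")
cv2.imwrite("pics/s2.png",s);cv2.imwrite("pics/t2.png",t)
i=np.hstack([cv2.resize(s[130:190,340:420],(400,300),interpolation=2),cv2.resize(t[175:235,220:300],(400,300),interpolation=2)])
j=np.hstack([cv2.resize(s[215:365,90:290],(400,300),interpolation=2),cv2.resize(t[160:310,360:560],(400,300),interpolation=2)])
cv2.imwrite("pics/h.png",np.vstack([i,j]))
print(r.read_state()['tcp_pos'])
for n,z in(("wheel_axis",183),("crank_grip",183),("crank_handle",152)):
  for c in("scene","top"):
    d=r.place_of(c,n)[0];P[c,n]=d['at'];print(n,c,round(d['p'],2),np.round(d['at'],1),ray(c,d['at'],z).round(1))
for c in("scene","top"):
  for d in r.trace(c,"crank_handle")[:2]:
    ys,xs=np.nonzero(d['region']);m=[xs.mean(),ys.mean()];print("trace",c,round(d['p'],2),np.round(d['box']),np.round(m,1),ray(c,m,179).round(1))
E
```

```text
[ 408.44581841 -419.47442127  256.15354957]
wheel_axis scene 0.66 [379.  155.6] [514.3 170.4 183. ]
wheel_axis top 0.92 [249.9 202.6] [516.2 157.5 183. ]
crank_grip scene 0.61 [365.3 162.9] [514.1 122.8 183. ]
crank_grip top 0.46 [266.8 202.3] [516.7 118.1 183. ]
crank_handle scene 0.51 [365.6 175.1] [524.9 117.5 152. ]
crank_handle top 0.54 [469.7 237. ] [ 435.4 -360.8  152. ]
trace scene 0.63 [358. 158. 368. 169.] [363.1 164.4] [511.8 117.8 179. ]
trace scene 0.24 [363. 124. 477. 201.] [420.1 162.4] [594.9 238.4 179. ]
trace top 0.34 [179. 128. 208. 161.] [194.3 143. ] [662.7 293.4 179. ]
```

View pics/h.png

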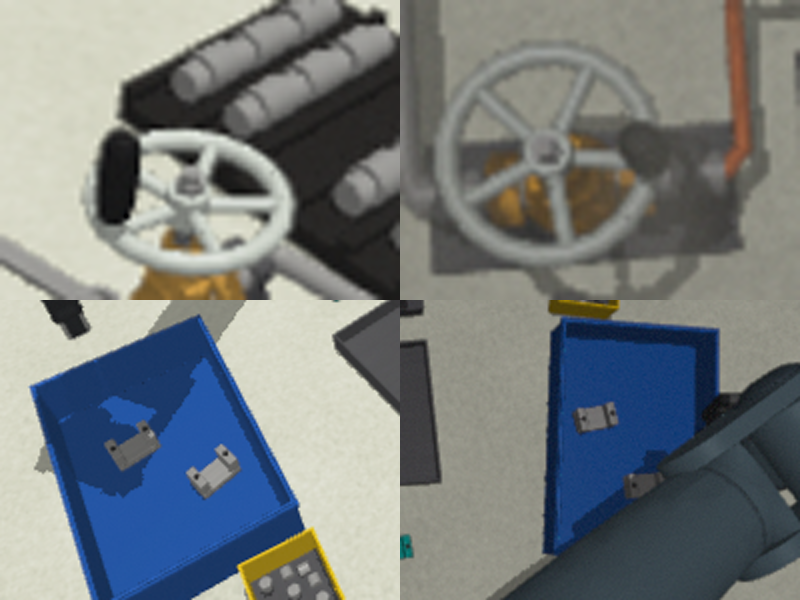

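Both saddles stand upright in the tote (lower left, (133,447) and (215,470)). The handle shows at scene crop (118,178) and top crop (644,150). Turning those into positions.

```bash
python3 - <<'E'
from h import *
print("handle",ray("scene",(340+118/5-.4,130+178/5-.4),179).round(1),ray("top",(220+244/5-.4,175+150/5-.4),179).round(1))
print("wheel",ray("scene",(340+190/5-.4,130+202/5-.4),140).round(1),ray("top",(220+148/5-.4,175+153/5-.4),140).round(1))
print("hub",ray("scene",(340+192/5-.4,130+180/5-.4),154).round(1),ray("top",(220+145/5-.4,175+150/5-.4),154).round(1))
E
```

```text
handle [514.2 116.  179. ] [511.9 114.6 179. ]
wheel [520.4 166.1 140. ] [517.7 164.8 140. ]
hub [518.9 166.8 154. ] [516.7 164.4 154. ]
```

>>> jog_arm(increments=[[0.3,[0,10.5,-53.4],0],[0.3,[0,10.5,-53.4],0],[0.3,[0,10.5,-53.4],0],[0.3,[0,10.5,-53.4],0],[0.3,[0,10.5,-53.4],0],[0.3,[0,10.5,-53.4],0],[0.3,[0,10.5,-53.4],0],[0.3,[0,10.5,-53.4],0],[0.3,[0,10.5,-53.4],0],[0.3,[0,10.5,-53.4],0]])

```text
clock: 18.65
tcp_pos: [514.1, 115.8, 257.6]
orientation: [[0.001, 1.0, -0.0], [-0.0, -0.0, -1.0], [-1.0, 0.001, 0.0]]
ft_force: [0.9, -1.0, 0.3]
grip_width: 55.3
```

>>> jog_arm(increments=[[0.3,[0,0,0],0],[0.3,[0,0,0],0]])

```text
clock: 18.9
tcp_pos: [513.8, 113.7, 257.3]
orientation: [[-0.0, 1.0, 0.0], [-0.0, 0.0, -1.0], [-1.0, -0.0, 0.0]]
ft_force: [-0.4, -0.9, -0.7]
grip_width: 55.4
```

```bash
python3 - <<'E'
from h import *
s=r.snapshot("scene");print(r.read_state()['tcp_pos'])
cv2.imwrite("pics/i.png",cv2.resize(s[90:210,310:430],(600,600),interpolation=2))
E
```

```text
[513.85608632 113.1952418  257.33071428]
```

View pics/i.png

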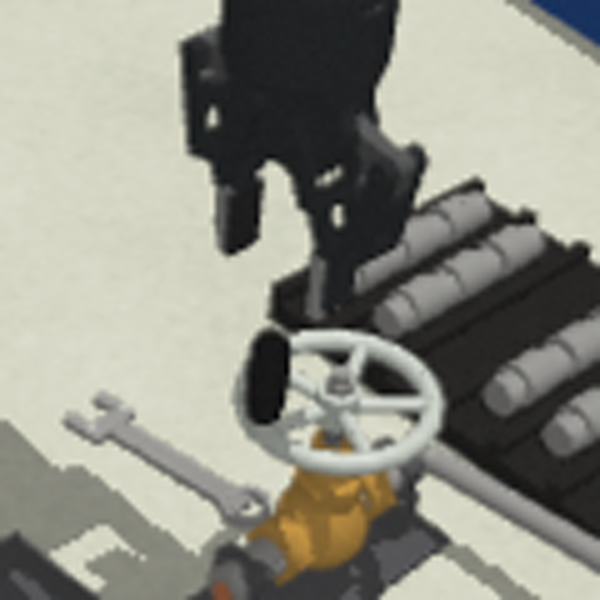

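The handle (270,375) stands below the gap between the fingers (tips at (235,245) and (330,310)). Descending and closing.

>>> jog_arm(increments=[[0.3,[25,0,-1.5],0],[0.3,[25,0,0],0],[0.3,[15,0,0],0],[0.3,[8,0,0],0],[-1,[0,0,0],0],[-1,[0,0,0],0],[-1,[0,0,0],0],[-1,[0,0,0],0],[-1,[0,0,0],0]])

```text
clock: 20.08
tcp_pos: [514.4, 115.3, 185.5]
orientation: [[0.001, 1.0, 0.0], [-0.0, 0.0, -1.0], [-1.0, 0.001, 0.0]]
ft_force: [-2.8, -1.0, 4.5]
grip_width: 20.4
```

```bash
python3 - <<'E'
from h import *
s=r.read_state();print(s['tcp_pos'],s['ft_force'],s['moment'],s['grip_width'])
E
```

```text
[514.40778517 115.32419931 185.54265342] [-2.81676497 -1.03149207  4.4741708 ] [-0.27220775  0.49329406 -0.01488919] 20.446918342736645
```

```bash
cat > plan.py <<'E'
import numpy as np
def rows(t0,dt,n,r=50.):
    t=t0+dt*np.arange(n+1);x=np.round(r*np.cos(t),1);y=np.round(r*np.sin(t),1)
    for i in range(0,n,10):
        print("th",round(t[min(i+10,n)],3),[[-1,[0,float(round(x[k+1]-x[k],1)),float(round(y[k]-y[k+1],1))],0] for k in range(i,min(i+10,n))])
E
python3 -c "
from plan import *
rows(-1.643,-.15,40)"
```

```text
th -3.143 [[-1, [0, -7.4, -1.1], 0], [-1, [0, -7.2, -2.2], 0], [-1, [0, -6.7, -3.3], 0], [-1, [0, -6.2, -4.2], 0], [-1, [0, -5.5, -5.1], 0], [-1, [0, -4.7, -5.8], 0], [-1, [0, -3.8, -6.5], 0], [-1, [0, -2.7, -7.0], 0], [-1, [0, -1.6, -7.3], 0], [-1, [0, -0.6, -7.5], 0]]
th -4.643 [[-1, [0, 0.6, -7.4], 0], [-1, [0, 1.7, -7.3], 0], [-1, [0, 2.7, -7.0], 0], [-1, [0, 3.8, -6.5], 0], [-1, [0, 4.7, -5.8], 0], [-1, [0, 5.5, -5.1], 0], [-1, [0, 6.2, -4.2], 0], [-1, [0, 6.7, -3.2], 0], [-1, [0, 7.2, -2.2], 0], [-1, [0, 7.4, -1.1], 0]]
th -6.143 [[-1, [0, 7.5, 0.1], 0], [-1, [0, 7.4, 1.1], 0], [-1, [0, 7.2, 2.3], 0], [-1, [0, 6.7, 3.3], 0], [-1, [0, 6.2, 4.2], 0], [-1, [0, 5.4, 5.2], 0], [-1, [0, 4.6, 5.9], 0], [-1, [0, 3.7, 6.5], 0], [-1, [0, 2.7, 7.0], 0], [-1, [0, 1.6, 7.3], 0]]
th -7.643 [[-1, [0, 0.5, 7.5], 0], [-1, [0, -0.6, 7.5], 0], [-1, [0, -1.8, 7.2], 0], [-1, [0, -2.8, 7.0], 0], [-1, [0, -3.8, 6.4], 0], [-1, [0, -4.8, 5.8], 0], [-1, [0, -5.5, 5.1], 0], [-1, [0, -6.2, 4.1], 0], [-1, [0, -6.8, 3.2], 0], [-1, [0, -7.2, 2.1], 0]]
```

>>> jog_arm(increments=[[-1,[0,-7.4,-1.1],0],[-1,[0,-7.2,-2.2],0],[-1,[0,-6.7,-3.3],0],[-1,[0,-6.2,-4.2],0],[-1,[0,-5.5,-5.1],0]])

```text
clock: 20.7
tcp_pos: [480.8, 130.8, 185.5]
orientation: [[0.001, 1.0, -0.0], [-0.002, -0.0, -1.0], [-1.0, 0.001, 0.002]]
ft_force: [-1.5, -5.3, 7.9]
grip_width: 21.0
```

```bash
python3 -c "
from plan import *
rows(-2.393,-.12,36)"
```

```text
th -3.593 [[-1, [0, -3.8, -4.6], 0], [-1, [0, -3.3, -5.1], 0], [-1, [0, -2.6, -5.4], 0], [-1, [0, -1.9, -5.6], 0], [-1, [0, -1.2, -5.9], 0], [-1, [0, -0.6, -6.0], 0], [-1, [0, 0.2, -6.0], 0], [-1, [0, 0.9, -5.9], 0], [-1, [0, 1.6, -5.8], 0], [-1, [0, 2.3, -5.5], 0]]
th -4.793 [[-1, [0, 2.9, -5.2], 0], [-1, [0, 3.6, -4.9], 0], [-1, [0, 4.1, -4.4], 0], [-1, [0, 4.6, -3.8], 0], [-1, [0, 5.0, -3.3], 0], [-1, [0, 5.4, -2.7], 0], [-1, [0, 5.6, -2.0], 0], [-1, [0, 5.9, -1.3], 0], [-1, [0, 5.9, -0.6], 0], [-1, [0, 6.0, 0.2], 0]]
th -5.993 [[-1, [0, 6.0, 0.8], 0], [-1, [0, 5.8, 1.5], 0], [-1, [0, 5.5, 2.3], 0], [-1, [0, 5.3, 2.9], 0], [-1, [0, 4.9, 3.4], 0], [-1, [0, 4.4, 4.1], 0], [-1, [0, 3.9, 4.5], 0], [-1, [0, 3.3, 5.0], 0], [-1, [0, 2.8, 5.4], 0], [-1, [0, 2.0, 5.6], 0]]
th -6.713 [[-1, [0, 1.4, 5.8], 0], [-1, [0, 0.6, 6.0], 0], [-1, [0, 0.0, 6.0], 0], [-1, [0, -0.8, 5.9], 0], [-1, [0, -1.5, 5.8], 0], [-1, [0, -2.1, 5.6], 0]]
```

>>> jog_arm(increments=[[-1,[0,-4.0,-4.5],0],[-1,[0,-3.4,-4.9],0]])

```text
clock: 20.95
tcp_pos: [473.5, 140.6, 185.5]
orientation: [[0.001, 1.0, -0.0], [-0.001, -0.0, -1.0], [-1.0, 0.001, 0.001]]
ft_force: [-0.4, -4.5, 7.1]
grip_width: 20.4
```

>>> jog_arm(increments=[[-1,[0,-2.3,-5.6],0],[-1,[0,-1.9,-5.6],0]])

```text
clock: 21.2
tcp_pos: [468.8, 151.9, 185.5]
orientation: [[-0.001, 1.0, 0.0], [-0.001, 0.0, -1.0], [-1.0, -0.001, 0.001]]
ft_force: [-3.3, -3.3, 8.9]
grip_width: 20.6
```

>>> jog_arm(increments=[[-1,[0,-1.2,-5.9],0],[-1,[0,-0.6,-6.0],0]])

```text
clock: 21.45
tcp_pos: [467.0, 164.0, 185.5]
orientation: [[-0.001, 1.0, 0.0], [-0.001, 0.0, -1.0], [-1.0, -0.001, 0.001]]
ft_force: [-2.2, -3.3, 9.4]
grip_width: 20.6
```

>>> jog_arm(increments=[[-1,[0,0.2,-6.0],0],[-1,[0,0.9,-5.9],0]])

```text
clock: 21.7
tcp_pos: [468.1, 176.1, 185.5]
orientation: [[-0.0, 1.0, 0.0], [-0.0, 0.0, -1.0], [-1.0, -0.0, 0.0]]
ft_force: [-2.4, -2.3, 8.8]
grip_width: 20.8
```

>>> jog_arm(increments=[[-1,[0,1.6,-5.8],0],[-1,[0,2.3,-5.5],0]])

```text
clock: 21.95
tcp_pos: [472.1, 187.5, 185.5]
orientation: [[-0.0, 1.0, 0.0], [0.0, 0.0, -1.0], [-1.0, -0.0, -0.0]]
ft_force: [-2.0, -1.4, 8.5]
grip_width: 21.0
```

>>> jog_arm(increments=[[-1,[0,2.9,-5.2],0],[-1,[0,3.6,-4.9],0]])

```text
clock: 22.2
tcp_pos: [478.7, 197.6, 185.5]
orientation: [[0.0, 1.0, 0.0], [0.0, 0.0, -1.0], [-1.0, 0.0, -0.0]]
ft_force: [-2.1, -2.6, 7.6]
grip_width: 20.6
```

>>> jog_arm(increments=[[-1,[0,4.1,-4.4],0],[-1,[0,4.6,-3.8],0]])

```text
clock: 22.45
tcp_pos: [487.5, 205.7, 185.5]
orientation: [[0.0, 1.0, 0.0], [0.0, 0.0, -1.0], [-1.0, 0.0, -0.0]]
ft_force: [-2.5, -3.3, 7.7]
grip_width: 21.0
```

>>> jog_arm(increments=[[-1,[0,5.0,-3.3],0],[-1,[0,5.4,-2.7],0]])

```text
clock: 22.7
tcp_pos: [498.0, 211.6, 185.5]
orientation: [[0.0, 1.0, 0.0], [-0.0, 0.0, -1.0], [-1.0, 0.0, 0.0]]
ft_force: [-1.7, -3.6, 7.5]
grip_width: 21.0
```

>>> jog_arm(increments=[[-1,[0,5.6,-2.0],0],[-1,[0,5.9,-1.3],0]])

```text
clock: 22.95
tcp_pos: [509.4, 214.8, 185.5]
orientation: [[-0.0, 1.0, 0.0], [-0.0, 0.0, -1.0], [-1.0, -0.0, 0.0]]
ft_force: [-3.2, -3.7, 8.4]
grip_width: 20.7
```

>>> jog_arm(increments=[[-1,[0,5.9,-0.6],0],[-1,[0,6.0,0.2],0]])

```text
clock: 23.2
tcp_pos: [521.1, 215.2, 185.5]
orientation: [[-0.001, 1.0, 0.0], [-0.0, 0.0, -1.0], [-1.0, -0.001, 0.0]]
ft_force: [-3.8, -4.2, 9.1]
grip_width: 20.7
```

>>> jog_arm(increments=[[-1,[0,6.0,0.8],0],[-1,[0,5.8,1.5],0]])

```text
clock: 23.45
tcp_pos: [532.7, 212.8, 185.5]
orientation: [[-0.001, 1.0, 0.0], [-0.0, 0.0, -1.0], [-1.0, -0.001, 0.0]]
ft_force: [-4.8, -3.5, 9.1]
grip_width: 20.8
```

>>> jog_arm(increments=[[-1,[0,5.5,2.3],0],[-1,[0,5.3,2.9],0]])

```text
clock: 23.7
tcp_pos: [543.4, 207.8, 185.5]
orientation: [[-0.002, 1.0, 0.0], [0.0, 0.0, -1.0], [-1.0, -0.002, -0.0]]
ft_force: [-5.1, -2.3, 8.7]
grip_width: 21.0
```

>>> jog_arm(increments=[[-1,[0,4.9,3.4],0],[-1,[0,4.4,4.1],0]])

```text
clock: 23.95
tcp_pos: [552.5, 200.5, 185.5]
orientation: [[-0.002, 1.0, 0.0], [0.001, 0.0, -1.0], [-1.0, -0.002, -0.001]]
ft_force: [-5.6, -1.0, 9.8]
grip_width: 20.7
```

>>> jog_arm(increments=[[-1,[0,3.9,4.5],0],[-1,[0,3.3,5.0],0]])

```text
clock: 24.2
tcp_pos: [559.7, 191.3, 185.5]
orientation: [[-0.002, 1.0, 0.0], [0.002, 0.0, -1.0], [-1.0, -0.002, -0.002]]
ft_force: [-5.0, 1.1, 9.2]
grip_width: 20.6
```

>>> jog_arm(increments=[[-1,[0,2.8,5.4],0],[-1,[0,2.0,5.6],0]])

```text
clock: 24.45
tcp_pos: [564.6, 180.6, 185.5]
orientation: [[-0.001, 1.0, 0.0], [0.002, 0.0, -1.0], [-1.0, -0.001, -0.002]]
ft_force: [-4.4, 2.1, 8.6]
grip_width: 21.1
```

>>> jog_arm(increments=[[-1,[0,1.4,5.8],0],[-1,[0,0.6,6.0],0]])

```text
clock: 24.7
tcp_pos: [566.8, 169.0, 185.5]
orientation: [[-0.0, 1.0, 0.0], [0.003, 0.0, -1.0], [-1.0, -0.0, -0.003]]
ft_force: [-2.3, 2.5, 6.2]
grip_width: 20.8
```

>>> jog_arm(increments=[[-1,[0,0.0,6.0],0],[-1,[0,-0.8,5.9],0]])

```text
clock: 24.95
tcp_pos: [566.6, 167.0, 185.7]
orientation: [[0.005, 1.0, -0.002], [0.027, -0.002, -1.0], [-1.0, 0.005, -0.027]]
ft_force: [6.8, 54.3, -1.5]
grip_width: 20.6
```

On the stop: 54 N while the handle stopped at y≈167. Easing off to a light contact to read the closed angle.

>>> jog_arm(increments=[[-1,[0,0.4,-4.2],0],[-1,[0,0.2,-4.0],0],[-1,[0,0,0],0]])

```text
clock: 25.32
tcp_pos: [566.8, 168.5, 185.6]
orientation: [[0.001, 1.0, 0.001], [0.008, 0.001, -1.0], [-1.0, 0.001, -0.008]]
ft_force: [-0.5, 13.8, 5.5]
grip_width: 20.7
```

```bash
python3 - <<'E'
from h import *
from scipy.optimize import least_squares
s=r.read_state();print(s['tcp_pos'],s['ft_force'],s['moment'])
print(s['orientation'].round(4) if hasattr(s['orientation'],'round') else s['orientation'])
P=np.array([[480.8,130.8],[473.5,140.6],[468.8,151.9],[467,164],[468.1,176.1],[472.1,187.5],[478.7,197.6],[487.5,205.7],[498,211.6],[509.4,214.8],[521.1,215.2],[532.7,212.8],[543.4,207.8],[552.5,200.5],[559.7,191.3],[564.6,180.6],[566.8,169]])
f=least_squares(lambda p:np.hypot(*(P-p[:2]).T)-p[2],[517,165,50]);print(f.x,np.abs(f.fun).max())
E
```

```text
[566.75356162 168.51196157 185.58243321] [-0.53210377 13.82120389  5.53267508] [2.07953881 0.09635979 0.0384743 ]
[[ 1.3e-03  1.0e+00  8.0e-04]
 [ 8.5e-03  8.0e-04 -1.0e+00]
 [-1.0e+00  1.3e-03 -8.5e-03]]
[516.95309017 165.35224866  50.00273182] 0.04849718423708538
```

```bash
python3 -c "
from plan import *
rows(.07,np.pi/16,32)"
```

```text
th 2.033 [[-1, [0, -1.7, -9.7], 0], [-1, [0, -3.5, -9.1], 0], [-1, [0, -5.2, -8.3], 0], [-1, [0, -6.7, -7.1], 0], [-1, [0, -8.0, -5.7], 0], [-1, [0, -8.9, -4.0], 0], [-1, [0, -9.6, -2.2], 0], [-1, [0, -9.8, -0.3], 0], [-1, [0, -9.7, 1.7], 0], [-1, [0, -9.1, 3.5], 0]]
th 3.997 [[-1, [0, -8.3, 5.2], 0], [-1, [0, -7.1, 6.7], 0], [-1, [0, -5.7, 8.0], 0], [-1, [0, -4.0, 8.9], 0], [-1, [0, -2.2, 9.6], 0], [-1, [0, -0.3, 9.8], 0], [-1, [0, 1.7, 9.7], 0], [-1, [0, 3.5, 9.1], 0], [-1, [0, 5.2, 8.3], 0], [-1, [0, 6.7, 7.1], 0]]
th 5.96 [[-1, [0, 8.0, 5.7], 0], [-1, [0, 8.9, 4.0], 0], [-1, [0, 9.6, 2.2], 0], [-1, [0, 9.8, 0.3], 0], [-1, [0, 9.7, -1.7], 0], [-1, [0, 9.1, -3.5], 0], [-1, [0, 8.3, -5.2], 0], [-1, [0, 7.1, -6.7], 0], [-1, [0, 5.7, -8.0], 0], [-1, [0, 4.0, -8.9], 0]]
th 6.353 [[-1, [0, 2.2, -9.6], 0], [-1, [0, 0.3, -9.8], 0]]
```

>>> jog_arm(increments=[[-1,[0,0,-2.8],0],[-1,[0,0,0],0]])

```text
clock: 25.58
tcp_pos: [566.8, 168.9, 185.5]
orientation: [[0.0, 1.0, 0.001], [0.003, 0.001, -1.0], [-1.0, 0.0, -0.003]]
ft_force: [-1.4, 5.3, 7.0]
grip_width: 20.8
```

Closed position: TCP (566.8, 169.0). Now opening counter-clockwise.

>>> jog_arm(increments=[[-1,[0,-1.7,-9.7],0],[-1,[0,-3.5,-9.1],0],[-1,[0,-5.2,-8.3],0],[-1,[0,-6.7,-7.1],0],[-1,[0,-8.0,-5.7],0],[-1,[0,-8.9,-4.0],0],[-1,[0,-9.6,-2.2],0],[-1,[0,-9.8,-0.3],0]])

```text
clock: 26.58
tcp_pos: [513.9, 215.0, 185.6]
orientation: [[0.003, 1.0, 0.0], [0.004, -0.0, -1.0], [-1.0, 0.003, -0.004]]
ft_force: [3.4, 2.9, 6.6]
grip_width: 20.9
```

>>> jog_arm(increments=[[-1,[0,-9.7,1.7],0],[-1,[0,-9.1,3.5],0],[-1,[0,-8.3,5.2],0],[-1,[0,-7.1,6.7],0],[-1,[0,-5.7,8.0],0],[-1,[0,-4.0,8.9],0],[-1,[0,-2.2,9.6],0],[-1,[0,-0.3,9.8],0]])

```text
clock: 27.58
tcp_pos: [467.0, 161.1, 185.5]
orientation: [[0.001, 1.0, 0.0], [0.003, 0.0, -1.0], [-1.0, 0.001, -0.003]]
ft_force: [1.5, 3.5, 8.2]
grip_width: 20.6
```

>>> jog_arm(increments=[[-1,[0,1.7,9.7],0],[-1,[0,3.5,9.1],0],[-1,[0,5.2,8.3],0],[-1,[0,6.7,7.1],0],[-1,[0,8.0,5.7],0],[-1,[0,8.9,4.0],0],[-1,[0,9.6,2.2],0],[-1,[0,9.8,0.3],0]])

```text
clock: 28.58
tcp_pos: [520.2, 115.1, 185.4]
orientation: [[-0.002, 1.0, -0.0], [0.003, -0.0, -1.0], [-1.0, -0.002, -0.003]]
ft_force: [-3.2, 5.2, 12.7]
grip_width: 20.7
```

>>> jog_arm(increments=[[-1,[0,9.7,-1.7],0],[-1,[0,9.1,-3.5],0],[-1,[0,8.3,-5.2],0],[-1,[0,7.1,-6.7],0],[-1,[0,5.7,-8.0],0],[-1,[0,4.0,-8.9],0],[-1,[0,2.2,-9.6],0],[-1,[0,0.3,-9.8],0]])

```text
clock: 29.58
tcp_pos: [566.9, 167.1, 185.5]
orientation: [[-0.0, 1.0, 0.0], [-0.001, 0.0, -1.0], [-1.0, -0.0, 0.001]]
ft_force: [-1.0, -3.5, 10.3]
grip_width: 20.6
```

One turn back, 2 mm short of the mark from lag. Second turn.

>>> jog_arm(increments=[[-1,[0,-1.7,-9.7],0],[-1,[0,-3.5,-9.1],0],[-1,[0,-5.2,-8.3],0],[-1,[0,-6.7,-7.1],0],[-1,[0,-8.0,-5.7],0],[-1,[0,-8.9,-4.0],0],[-1,[0,-9.6,-2.2],0],[-1,[0,-9.8,-0.3],0]])

```text
clock: 30.58
tcp_pos: [513.9, 215.0, 185.6]
orientation: [[0.003, 1.0, 0.0], [0.004, 0.0, -1.0], [-1.0, 0.003, -0.004]]
ft_force: [2.5, 2.5, 6.8]
grip_width: 20.4
```

>>> jog_arm(increments=[[-1,[0,-9.7,1.7],0],[-1,[0,-9.1,3.5],0],[-1,[0,-8.3,5.2],0],[-1,[0,-7.1,6.7],0],[-1,[0,-5.7,8.0],0],[-1,[0,-4.0,8.9],0],[-1,[0,-2.2,9.6],0],[-1,[0,-0.3,9.8],0]])

```text
clock: 31.58
tcp_pos: [467.0, 161.1, 185.5]
orientation: [[0.0, 1.0, 0.0], [0.003, 0.0, -1.0], [-1.0, 0.0, -0.003]]
ft_force: [1.4, 3.1, 7.9]
grip_width: 20.9
```

>>> jog_arm(increments=[[-1,[0,1.7,9.7],0],[-1,[0,3.5,9.1],0],[-1,[0,5.2,8.3],0],[-1,[0,6.7,7.1],0],[-1,[0,8.0,5.7],0],[-1,[0,8.9,4.0],0],[-1,[0,9.6,2.2],0],[-1,[0,9.8,0.3],0]])

```text
clock: 32.58
tcp_pos: [520.2, 115.1, 185.4]
orientation: [[-0.002, 1.0, -0.0], [0.003, -0.0, -1.0], [-1.0, -0.002, -0.003]]
ft_force: [-3.3, 5.8, 11.3]
grip_width: 20.9
```

>>> jog_arm(increments=[[-1,[0,9.7,-1.7],0],[-1,[0,9.1,-3.5],0],[-1,[0,8.3,-5.2],0],[-1,[0,7.1,-6.7],0],[-1,[0,5.7,-8.0],0],[-1,[0,4.0,-8.9],0],[-1,[0,2.2,-9.6],0],[-1,[0,0.3,-9.8],0],[-1,[0,0,0],0],[-1,[0,0,0],0]])

```text
clock: 33.83
tcp_pos: [566.8, 168.1, 185.5]
orientation: [[0.0, 1.0, 0.0], [0.002, 0.0, -1.0], [-1.0, 0.0, -0.002]]
ft_force: [0.1, 1.5, 9.2]
grip_width: 20.7
```

>>> jog_arm(increments=[[-1,[0,0,-1.4],0],[-1,[0,0,0],0],[-1,[0,0,0],0]])

```text
clock: 34.2
tcp_pos: [566.8, 168.7, 185.5]
orientation: [[-0.0, 1.0, 0.0], [0.0, 0.0, -1.0], [-1.0, -0.0, -0.0]]
ft_force: [-1.0, -1.4, 9.5]
grip_width: 20.6
```

Within 0.3 mm (about 0.006 rad) of the closed mark, plus two turns. One last look before handing in.

```bash
python3 - <<'E'
from h import *
s=r.snapshot("scene");cv2.imwrite("pics/z.png",s)
st=r.read_state();print(st['clock'],st['tcp_pos'],st['ft_force'],st['grip_width'])
E
```

```text
34.25 [566.79797225 168.71478452 185.4860933 ] [-1.23934109 -0.6100661   9.15993003] 20.782057654895198
```

View pics/z.png

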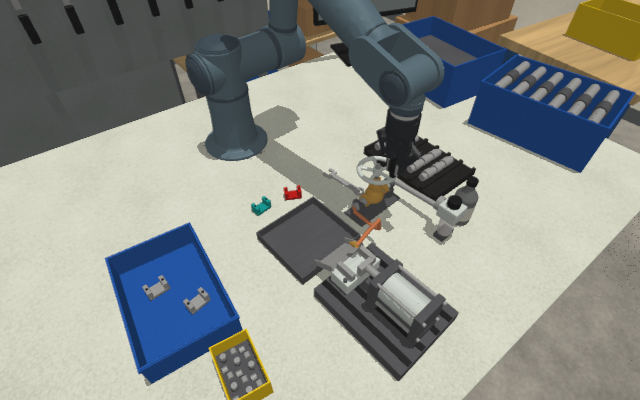

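Both saddles lie in the tote ((156,287) and (197,300)) and the tray is empty. The hand still grips the handle at about (385,175), and the bystanders and look-alikes are undisturbed. Handing in.

```bash
python3 -c "
from station import r
print(r.finish_job())"
```

```text
the job is handed in; nothing more can be done
None
```

The job is done and handed in at about 34 s of the 72 s allowed; no verdict was reported.

- **Saddles:** I moved both plain steel saddles from the catch tray into the blue tote and set each down near the floor before opening. The last picture shows both upright in the tote and the tray empty. The red and turquoise look-alikes and the bystanders look undisturbed.
- **Valve:** I wound the wheel clockwise about 4.6 rad onto its stop, where the force peaked at 54 N from roughly 10 mm of overdrive. I then eased off and took the light contact point, TCP (566.8, 169.0), as closed. From there I opened it two full turns.
- **Final setting:** the hand still grips the handle at (566.8, 168.7), about 0.006 rad short of exactly two turns by my reading. The grip width reads 20.8 mm, and the sideways force is about 1 N, below the packing friction.

**Not fully settled:**
- The closed mark itself is uncertain by about 0.01 rad, because I judged it from where the force started to rise.
- A steady vertical load of about 9 N remained on the wrist while gripping.

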